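# Load a bead blank in the roller lane and clamp it with the click wrench

## Task

Lay the dark brown wood blank with the pale ends on the upper part of the sloped roller lane, on its narrow long side so that it runs down under the blue clamp strap to the end stop, and let go. Then tighten the clamp by pushing the handle of the torque wrench, which is already on the bolt, clockwise seen from above until it breaks over with a click; stop at once, back off and let the handle spring back. Leave everything else on the table where it is.

Things in the scene. Friction and masses are not known exactly. Their poses are not given: they have to be found in the camera images.
- blank_center (a point): centre of the loose blank to be clamped: dark brown wood block with an 18 mm pale band at each end, 100 mm long (its x), 28 mm wide (its y), 40 mm tall (its z, up), about 90 g. It lies on the table with its centre 20 mm up.
- lane_stop (a point): face of the lane's steel end stop, on the plane of the roller tops, mid-width; fixed. x across, y UP the slope (0.24 rad), z square to the rollers. 36 mm between side rails, which are 6 mm thick and rise 8 mm over the roller tops; free rollers from 14 to 284 mm up. Blank home: centre at x 0, y 50, z 20 mm, its x along the slope; let go, it runs down by itself. Place and yaw differ each time.
- lane_load (a point): point on the roller tops, mid-width, 215 mm up the slope from lane_stop, same axes: a good place for the middle of the blank when it is laid on, clear of strap and wrench.
- strap: blue clamp bar across the lane, 88 x 26 x 12 mm, 40 mm up the slope from the end stop; origin at mid-lane on its underside, axes as lane_stop. Starts 42 to 44 mm above the roller tops (2 to 3.6 mm over the blank); drawn down 8 mm per rad as the wrench turns, to press on the blank. Turned too early it blocks the lane. Not to be handled.
- bolt (a point): axis of the clamp bolt at mid-height of the torque wrench (about 134 mm above the table), round head of radius 20 mm, beside the lane's foot on its +x side. z is the bolt axis (up), x points from the bolt along the unbent handle. Turning it clockwise drags steadily (about 5 to 6 N at the yellow ring) and it stays where left; after 0.4 to 0.6 rad (unknown beforehand) the bolt goes solid and the wrench clicks.
- grip_mark (a point): yellow ring on the wrench handle, 200 mm from the bolt axis, at the handle's centre, about 134 mm above the table; x points outward along the handle. Handle level: steel tube 18 mm thick, from 147 to 252 mm from the bolt a black grip 25 mm thick, then a red cap to 262 mm. Push here sideways, square to the handle; only low things lie below.
- click (a joint): bend of the handle against the head, rad, clockwise. 0 until about 10 to 11 N at the yellow ring, then it breaks over: the push falls to about half and it runs free to 0.12 (20 mm at the ring). Over 0.05 counts as the click. Pushed on, it meets a firm stop at 0.12. Springs back to 0 when let go. Single readings scatter by about 0.01.
- flex (a joint): over-load give of the handle beyond the click stop, rad, clockwise; 0 in proper use. It gives only above about 15 N at the yellow ring, reached when the push goes on after the click; over 0.03 (about 18 N) the bolt counts as over-tightened.
- pale_a_center (a point): centre of a bystander blank, all pale yellow wood, 100 x 28 x 40 mm, loose on the table.
- pale_b_center (a point): centre of a bystander blank, all reddish wood, 100 x 28 x 40 mm, loose on the table.
- jar: bystander: amber jar with white lid, 72 mm across, 100 mm tall; origin at its foot.
- mug: bystander: blue mug, 76 mm across, 85 mm tall; origin at its foot.
- brush: bystander: hand brush lying on the table; origin under its middle, x along it.
- screwdriver: bystander: screwdriver lying on the table; origin under its middle, x along it.
- calliper: bystander: calliper lying flat on the table, 170 mm long, 12 mm high; origin under its middle, x along it.
- blank: the same blank; origin under its centre, at the middle of its underside, axes as blank_center.
Things that resemble listed ones, but are neither listed nor needed, are in the scene too. What is shaped like the blank but pink is not meant.

How it is judged:
By the outcome, as a careful person would: the job done as asked, in the order asked, and still so for the second after the job is handed in, with the robot touching nothing.
It also fails if it takes over 72 s, if anything falls off the work surface, if the arm or the gripper's body presses on something with over 40 N, if the wrist force passes 120 N, or if a joint passes its speed limit or range.

## Robot

A 6-joint arm with a two-finger parallel gripper is mounted at the origin on the work surface. World frame = base frame: x ahead of the robot, y to its left, z up, the work surface at z = 0. Lengths are in m, angles in rad, forces in N, time in s.
With the tool pointing down it reaches from about 0.35 to 0.975 m from the base axis. Payload 4.9 kg.
Tool frame: the origin (TCP) lies on the front face of the gripper's body, between the roots of the fingers; the fingertips stand ctrl.finger_overhang ahead of it and the grasp point (between the pads) lies 54 mm ahead of it (ctrl.finger_overhang is the distance from the TCP to the fingertips, in m); z points along the fingers, y is the line along which they close (so a half turn about z gives the same grasp; the last joint's range is limited). The gripper opens to 85 mm and grips with 20 to 120 N. Pads are 22 mm wide; open, the fingers measure 114 mm over their backs; the gripper's body (76 mm by 85 mm) begins 54 mm behind the grasp point. The pads swing forward as they close: fully open they stand 13 mm farther back than shut.
Start: joints at [-1.288, 0.053, 1.613, -0, 1.476, -0.119], TCP at [0.244, -0.575, 0.304] pointing down, gripper open.
Joint ranges: [-3.01, 3.01], [-1.01, 2.22], [0.06, 2.58], [-1.02, 4.17], [0.09, 2.62], [-3.14, 3.14]. Speed limits (rad/s): [2.57, 2.57, 3.14, 3.14, 3.14, 3.14].

## Interface

Orientations are given as a rotation vector (axis times angle).
In Python, from station import ctrl, vision gives the robot as it stands. The module is installed in compiled form; this text tells all that it offers.
- The arm moves only by the tool drive_tool, never from a script. Its argument "rows" is a list of rows, each a list of 2 entries, a list of its own where there are three numbers: the shift along the tool's x, y, z in m, then the turn about the tool's z in rad. A call has 1 to 10 rows; each row shifts and turns the commanded pose from where the row before left it, along the tool's axes as they then stand; what a row does not reach is not made up. A row lasts 1/10 s, in which the tool goes at most 50 mm and 8.59 degrees, less where a joint would pass 70% of its speed; a pose out of reach is approached as far as the arm can. A call with a gripper value outside its range is refused whole. "jaw" is the closure, from 0 (fully open) to 1 (shut), set as the call begins (left out, the last holds). The fingers move at their own pace and stop on an object; "grip_force" is the grip in N (left out, the last holds). Time passes only in rows, so rows that do not move let the fingers close. It gives the time, the measured TCP pose, the force, the opening and the grip force at its end, in the units of the state.
- ctrl.get_obs(): the state, without advancing time (a new reading comes with each control period).
- vision.get_image(name): name is "side" or "top" or "wrist"; returns a dict with "image" (420x560x3 uint8, blue, green, red), "vertical_fov" (degrees; the focal length in pixels is half the picture's height over the tangent of half this angle, whatever the lens; pixels are square), "cx", "cy" (the principal point, pixels), "dist_coeffs" ([k1, k2, p1, p2, k3] as OpenCV has them; the pictures are not rectified), "R" (3x3) and "t" (3): a world point X has camera coordinates R X + t. Camera axes: x right, y down, z forward; pixel columns grow to the right and rows downward; lengths in m; the calibration is good to about 2 mm. A picture is of the moment at which its call begins. There is no depth.
- ctrl.finish_job(): hands the job in; it is judged then, once.
The state is a dict: "t": time; "q": joint angles; "dq": joint speeds; "effort": joint torques, N m; "tool_pos": TCP position; "tool_rot": TCP orientation; "contact_force": force on the tool from outside, world axes, zero at the start; "wrist_torque": the same for the moment, N m; "opening": finger opening in m; "grip_force": force on a finger pad.
Only numpy, scipy, OpenCV 4.12 (cv2) and the standard library are available. Lean on these libraries where they do the work, as an engineer would, in place of code of your own. Each camera call takes 0.05 s, during which the arm holds its last target. There are 200 camera calls.

## Working session

There is one attempt and no reset: what is moved stays moved. The work goes in short steps, Python scripts to look and compute and a tool call to move; the robot and the scene stay as the last step left them, time stands still between calls to the robot, and variables do not carry over. Pictures are saved under pics/ and viewed, at most 11 in all, crops included, and the job is handed in when it is done.

Besides the shell and the picture viewer there is one more tool, called after "Call:" by a JSON object that holds its "api" and its "payload", one argument or row to a line. drive_tool: Moves the arm, as the interface text tells. Its arguments: {"type":"object","properties":{"rows":{"type":"array","items":{"type":"array"}},"jaw":{"type":"number"},"grip_force":{"type":"number"}},"required":["rows"]}

```bash
mkdir -p pics; cat > h.py <<'E'
import numpy as np, cv2
from station import ctrl, vision
from scipy.spatial.transform import Rotation as Ro
def get(n,save=None):
    d=vision.get_image(n)
    if save: cv2.imwrite('pics/'+save,d['image'])
    np.savez('last_%s.npz'%n,**{k:np.array(v) for k,v in d.items()})
    return d
def load(n):
    return dict(np.load('last_%s.npz'%n))
def K(d):
    f=d['image'].shape[0]/2/np.tan(np.radians(float(d['vertical_fov']))/2)
    return np.array([[f,0,float(d['cx'])],[0,f,float(d['cy'])],[0,0,1]])
def ray(d,px):
    p=cv2.undistortPoints(np.array(px,float).reshape(-1,1,2),K(d),np.array(d['dist_coeffs'],float)).reshape(-1,2)
    R=np.array(d['R']);t=np.array(d['t'])
    return -R.T@t, np.c_[p,np.ones(len(p))]@R
def plane(d,px,z):
    c,v=ray(d,px); return c+v*((z-c[2])/v[:,2])[:,None]
def proj(d,X):
    return cv2.projectPoints(np.array(X,float).reshape(-1,1,3),cv2.Rodrigues(np.array(d['R']))[0],np.array(d['t']),K(d),np.array(d['dist_coeffs'],float))[0].reshape(-1,2)
def tri(d1,p1,d2,p2):
    A=[];b=[]
    for d,p in((d1,p1),(d2,p2)):
        c,v=ray(d,[p]);v=v[0]/np.linalg.norm(v);M=np.eye(3)-np.outer(v,v);A.append(M);b.append(M@c)
    X,r,_,_=np.linalg.lstsq(np.vstack(A),np.hstack(b),rcond=None);return X,np.sqrt(r)
E
python3 - <<'E'
from h import *
o=ctrl.get_obs();print(o,ctrl.finger_overhang)
for n in('side','top'):
    d=get(n,n+'1.png');print(n,d['vertical_fov'],-np.array(d['R']).T@d['t'],np.array(d['R'])[2],d['dist_coeffs'])
E
```

```text
{'t': 0.0, 'q': array([-1.28797272e+00,  5.33480343e-02,  1.61433644e+00,  1.97186683e-05,
        1.47603842e+00, -1.18968208e-01]), 'dq': array([ 0.00042141,  0.00073808, -0.00086998,  0.00010076, -0.00027606,
        0.00060891]), 'effort': array([-4.00331346e-04, -3.93683052e+01, -3.70174956e+01, -1.10913165e-04,
        7.02421035e-03, -4.46780874e-06]), 'tool_pos': array([ 0.24430006, -0.57473506,  0.30264301]), 'tool_rot': array([-3.07632817e+00, -6.26469457e-01,  2.42944495e-04]), 'contact_force': array([-0.69633582,  0.34362547,  0.37232585]), 'wrist_torque': array([ 0.00682605, -0.01256106,  0.03919174]), 'grip_force': 0.0, 'opening': 0.08524436140915895} 0.0726
side 55.438194303957786 [0.20660772 0.60903578 0.99752142] [ 0.28485566 -0.54981633 -0.78521287] [-0.08158285  0.          0.          0.          0.        ]
top 43.379126435578456 [ 0.35646275 -0.01981866  1.47997622] [ 0.11936779 -0.00689482 -0.99282616] [-0.19318317  0.          0.          0.          0.        ]
```

View pics/top1.png

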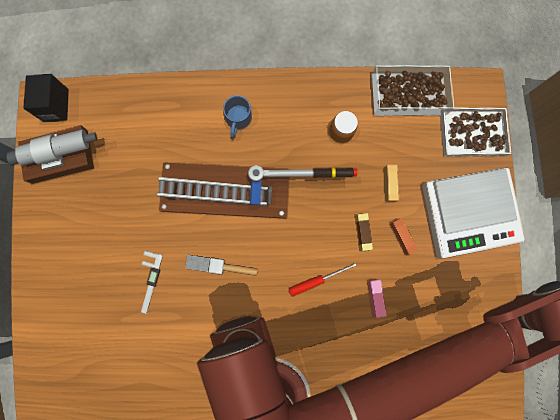

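View pics/side1.png

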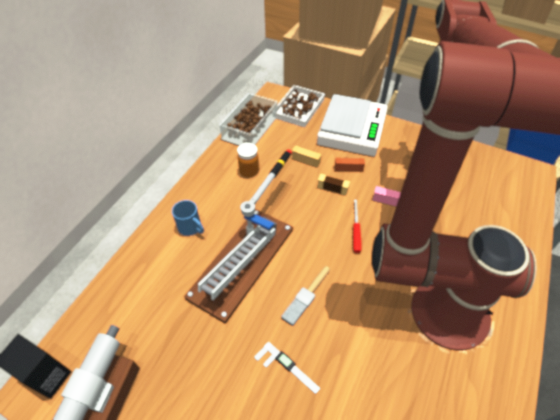

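The top view shows the dark blank at (364,232), with pale ends. The lane runs from the foot at (270,195) up to (160,190), the bolt is at (256,173) and the yellow ring at (334,172). The side view shows the same layout. Next I'll enlarge both views for measuring.

```bash
python3 - <<'E'
from h import *
t=load('top');s=load('side')
a=cv2.resize(t['image'][150:255,150:410],None,fx=3,fy=3,interpolation=cv2.INTER_CUBIC)
b=cv2.resize(s['image'][140:300,180:360],None,fx=1.75,fy=1.75,interpolation=cv2.INTER_CUBIC)
c=np.zeros((595,800,3),np.uint8);c[:315,:780]=a;c[315:595,:315]=b
cv2.imwrite('pics/comb.png',c)
h=cv2.cvtColor(t['image'],cv2.COLOR_BGR2HSV)
for (x,y) in [(364,232),(362,216),(367,248),(391,183),(256,190),(334,172),(350,230)]: print((x,y),h[y,x])
for d,n in((t,'top'),(s,'side')):
    h=cv2.cvtColor(d['image'],cv2.COLOR_BGR2HSV)
    for nm,lo,hi in(('blue',(105,120,60),(125,255,255)),('yel',(22,180,150),(35,255,255)),('dark',(0,40,10),(25,255,75))):
        m=cv2.inRange(h,lo,hi);k,_,st,ce=cv2.connectedComponentsWithStats(m)
        print(n,nm,[(ce[i].round(1).tolist(),int(st[i,4])) for i in range(1,k) if st[i,4]>8][:14])
E
```

```text
(364, 232) [ 12 124 109]
(362, 216) [ 27 100 235]
(367, 248) [ 28  93 237]
(391, 183) [ 21 126 235]
(256, 190) [109 165 165]
(334, 172) [ 30 194 251]
(350, 230) [ 14 165 182]
top blue [([231.3, 131.5], 10), ([255.4, 192.3], 213)]
top yel [([333.4, 172.0], 33)]
top dark [([413.7, 88.3], 890), ([551.6, 78.0], 57), ([55.5, 102.6], 675), ([554.9, 89.6], 16), ([537.3, 87.7], 10), ([550.2, 89.9], 11), ([386.4, 99.0], 73), ([548.4, 113.3], 564), ([476.3, 116.3], 47), ([532.7, 111.6], 10), ([498.1, 115.0], 17), ([488.0, 118.1], 22), ([468.7, 117.8], 12), ([459.8, 127.4], 84)]
side blue [([534.7, 144.3], 1277), ([260.9, 221.2], 176)]
side yel [([281.0, 161.5], 23)]
side dark [([446.5, 28.8], 277), ([482.6, 12.4], 22), ([436.2, 19.4], 12), ([490.5, 117.9], 2436), ([421.9, 193.7], 3151), ([278.8, 169.0], 9), ([332.1, 186.8], 124), ([459.4, 298.7], 2454), ([248.0, 265.5], 21), ([229.3, 286.9], 9), ([216.3, 299.3], 139), ([47.2, 380.0], 131), ([110.3, 367.4], 97), ([123.1, 392.5], 394)]
```

View pics/comb.png

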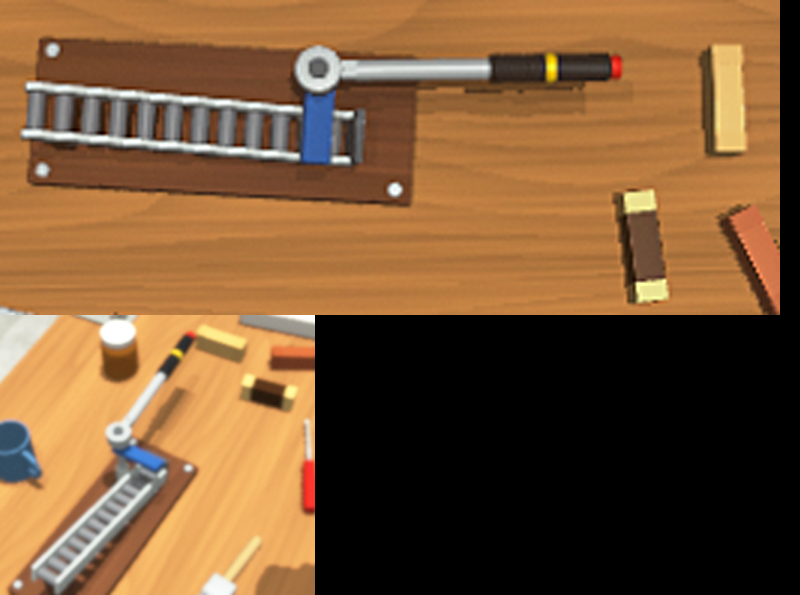

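The crop shows the blank's top-face centre at about (365.3,232) in the full picture. The lane's rail ends are at about (159,179) and (158,195), the strap at (256,192) and the end stop at (270,195).

```bash
python3 - <<'E'
from h import *
t=load('top');s=load('side')
P=lambda x,y:(150+x/3,150+y/3)
S=lambda x,y:(180+x/1.75,140+(y-315)/1.75)
print('blank',plane(t,[P(646,246),P(639,200),P(652,292)],.04))
print('ring',tri(t,(333.4,172),s,(281,161.5)),plane(t,[(333.4,172)],.134+.0125))
print('bolt',tri(t,P(317,68),s,S(118,432)))
print('strap',tri(t,P(316,127),s,(260.9,221.2)))
print('railends', tri(t,P(28,86),s,S(36,572)),tri(t,P(25,134),s,S(57,588)))
print('stop',tri(t,P(359,137),s,S(157,478)))
w=get('wrist','w0.png');print(-np.array(w['R']).T@w['t'],np.array(w['R']),w['vertical_fov'],w['cx'],w['cy'])
o=ctrl.get_obs();print(Ro.from_rotvec(o['tool_rot']).as_matrix())
print(proj(w,[[0.36,-.22,.04],o['tool_pos']+[0,0,-.0726]]))
E
```

```text
blank [[ 0.45306693 -0.2786738   0.04      ]
 [ 0.49560081 -0.27408613  0.04      ]
 [ 0.41075953 -0.28239718  0.04      ]]
ring (array([ 0.60213668, -0.1846974 ,  0.14383769]), array([0.00174634])) [[ 0.6028327  -0.18399245  0.1465    ]]
bolt (array([0.60674554, 0.01594833, 0.14188495]), array([0.00037388]))
strap (array([0.56251068, 0.01950758, 0.1052739 ]), array([0.00182119]))
railends (array([0.60282168, 0.27263142, 0.10942212]), array([0.00245065])) (array([0.56291136, 0.27760531, 0.10261994]), array([0.00050483]))
stop (array([ 0.5629696 , -0.01939724,  0.00059766]), array([0.00487266]))
[ 0.31728985 -0.54417257  0.37444485] [[ 0.39243394 -0.91977946 -0.00116022]
 [-0.87443908 -0.37347954  0.30962773]
 [-0.28522254 -0.12049388 -0.95085715]] 68.2180601803271 279.10678312238423 206.325010315258
[[ 9.20367478e-01  3.91054361e-01 -4.38445337e-04]
 [ 3.91054561e-01 -9.20366249e-01  1.51611664e-03]
 [ 1.89353736e-04 -1.56684050e-03 -9.99998755e-01]]
[[-20.9380564  -73.38464233]
 [278.64625446 265.13268411]]
```

Call:
{"api": "drive_tool", "payload": {
  "rows": [
    [[0.0385,-0.024,0],0],
    [[0.0385,-0.024,0],0],
    [[0.0385,-0.024,0],0],
    [[0.0385,-0.024,0],0],
    [[0.0385,-0.024,0],0],
    [[0.0385,-0.024,0],0],
    [[0.0385,-0.024,0],0],
    [[0.0385,-0.024,0],0],
    [[0,0,0],0.15],
    [[0,0,0],0.15]
  ]
}}

```text
t: 1.15
tool_pos: [0.4535, -0.2764, 0.3035]
tool_rot: [-3.137, -0.155, 0.001]
contact_force: [0.2, -0.7, -0.1]
opening: 0.0853
grip_force: 0.0
```

```bash
python3 - <<'E'
from h import *
d=get('wrist','w1.png');o=ctrl.get_obs();print(o['t'],o['q'],o['tool_pos'],Ro.from_rotvec(o['tool_rot']).as_matrix()[:,0],o['contact_force'])
E
```

```text
1.2 [-6.88789597e-01 -1.73019311e-01  1.82961255e+00 -8.44265842e-05
  1.48561991e+00  7.88147094e-01] [ 0.45316902 -0.27700606  0.30352231] [ 9.95597609e-01  9.37291438e-02 -4.99277952e-04] [ 0.25003509 -0.06443088 -0.34324102]
```

View pics/w1.png

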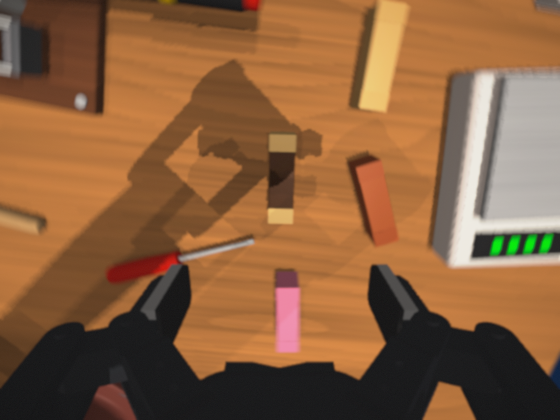

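The wrist view shows the blank at about x 267–297, y 134–223, nearly in line with the tool. The pink look-alike is below it at (287,310).

```bash
python3 - <<'E'
from h import *
d=load('wrist');im=d['image'];h=cv2.cvtColor(im,cv2.COLOR_BGR2HSV)
m=cv2.inRange(h[125:235,255:310],(0,0,0),(15,255,75))
k,_,st,ce=cv2.connectedComponentsWithStats(m);i=1+st[1:,4].argmax();print(st[i],ce[i])
r=cv2.minAreaRect(np.argwhere(_==i)[:,::-1].astype(np.float32)+[255,125] if 0 else (np.argwhere(_==i)[:,::-1]+[255,125]).astype(np.float32));b=cv2.boxPoints(r);print(r,b)
W=plane(d,b,.04);print(W,W.mean(0))
for c in (270,281,290): print(h[126:232:3,c].tolist())
E
```

```text
[ 14  28  26  35 696] [24.54166667 42.43390805]
((281.5, 170.0), (25.0, 34.0), 0.0) [[269. 187.]
 [269. 153.]
 [294. 153.]
 [294. 187.]]
[[ 0.44507505 -0.26649536  0.04      ]
 [ 0.482721   -0.26307724  0.04      ]
 [ 0.48542307 -0.28988747  0.04      ]
 [ 0.44786684 -0.29421928  0.04      ]] [ 0.46527149 -0.27841984  0.04      ]
[[14, 161, 122], [14, 161, 128], [15, 148, 114], [18, 137, 162], [17, 137, 169], [17, 136, 169], [17, 135, 168], [17, 135, 168], [17, 137, 158], [11, 139, 68], [12, 149, 65], [10, 139, 64], [11, 140, 62], [12, 142, 63], [11, 136, 60], [12, 143, 50], [13, 144, 46], [12, 139, 46], [11, 139, 44], [10, 139, 44], [11, 140, 53], [10, 131, 82], [11, 131, 82], [11, 136, 86], [12, 138, 85], [12, 136, 86], [11, 139, 86], [15, 137, 121], [20, 128, 235], [19, 130, 229], [19, 132, 224], [19, 132, 223], [18, 136, 217], [14, 163, 163], [13, 164, 165], [14, 164, 159]]
[[14, 158, 121], [14, 162, 126], [17, 141, 107], [18, 133, 167], [18, 134, 177], [18, 134, 177], [18, 136, 176], [17, 136, 175], [17, 135, 170], [11, 133, 67], [11, 140, 62], [11, 130, 61], [12, 140, 60], [12,
[... 206 characters left out ...]
14, 135, 102], [19, 132, 224], [19, 130, 225], [19, 131, 224], [19, 132, 223], [18, 133, 220], [14, 166, 174], [14, 166, 190], [14, 165, 187]]
[[14, 163, 122], [14, 161, 125], [16, 145, 111], [17, 132, 164], [18, 133, 177], [18, 133, 176], [18, 133, 176], [17, 134, 177], [18, 135, 174], [13, 136, 71], [11, 138, 61], [10, 125, 61], [11, 140, 60], [11, 145, 60], [11, 138, 61], [11, 136, 60], [11, 123, 93], [11, 124, 99], [11, 129, 89], [11, 127, 88], [11, 129, 89], [10, 122, 88], [11, 125, 86], [12, 129, 85], [11, 126, 85], [12, 132, 85], [13, 131, 84], [14, 134, 97], [18, 131, 222], [19, 130, 225], [19, 130, 224], [19, 132, 223], [18, 133, 222], [14, 165, 184], [13, 167, 189], [14, 167, 188]]
```

```bash
python3 - <<'E'
from h import *
d=load('wrist')
W=plane(d,[(281.5,133.5),(281.5,152),(280.5,208),(280,223.5)],.04);print(W,(W[1]+W[2])/2,(W[0]+W[3])/2)
# lateral edges: gradient at two rows
g=cv2.cvtColor(d['image'],cv2.COLOR_BGR2HSV)
for r in (140,148,195,203,212,218): print(r,g[r,260:304,2].tolist())
E
```

```text
[[ 0.50456763 -0.27437073  0.04      ]
 [ 0.48513755 -0.27637201  0.04      ]
 [ 0.42182442 -0.28175291  0.04      ]
 [ 0.40295046 -0.28309835  0.04      ]] [ 0.45348098 -0.27906246  0.04      ] [ 0.45375904 -0.27873454  0.04      ]
140 [134, 134, 134, 134, 134, 133, 127, 121, 129, 151, 169, 176, 178, 177, 176, 177, 177, 177, 177, 177, 177, 176, 177, 177, 177, 177, 177, 176, 177, 177, 177, 177, 177, 177, 173, 161, 141, 123, 115, 114, 114, 117, 120, 125]
148 [123, 123, 123, 123, 123, 121, 113, 111, 126, 150, 168, 174, 175, 175, 175, 175, 175, 175, 175, 175, 174, 175, 176, 176, 176, 176, 176, 176, 176, 176, 176, 176, 176, 176, 170, 155, 131, 114, 110, 110, 112, 116, 122, 125]
195 [175, 176, 176, 176, 176, 169, 147, 117, 93, 83, 86, 88, 88, 88, 88, 90, 90, 90, 91, 91, 91, 92, 91, 91, 91, 90, 90, 89, 89, 88, 85, 87, 99, 127, 155, 162, 160, 156, 154, 153, 153, 152, 151, 151]
203 [172, 173, 173, 174, 174, 171, 160, 134, 102, 86, 86, 88, 88, 89, 88, 89, 89, 89, 89, 89, 87, 87, 85, 85, 84, 84, 84, 85, 85, 84, 85, 85, 102, 137, 166, 181, 187, 188, 188, 188, 189, 188, 188, 188]
212 [185, 186, 186, 185, 185, 186, 190, 203, 222, 230, 232, 230, 228, 226, 225, 225, 225, 225, 225, 225, 225, 225, 225, 225, 225, 225, 225, 225, 225, 225, 225, 224, 220, 212, 199, 195, 195, 195, 194, 193, 194, 193, 195, 195]
218 [177, 176, 176, 173, 169, 165, 169, 184, 208, 220, 223, 223, 223, 223, 223, 223, 223, 223, 223, 223, 223, 223, 223, 223, 223, 223, 223, 223, 223, 224, 224, 222, 216, 202, 191, 188, 188, 187, 188, 186, 188, 187, 187, 187]
```

Call:
{"api": "drive_tool", "payload": {
  "rows": [
    [[0.0005,0.002,0.04],0],
    [[0,0,0.04],0],
    [[0,0,0.04],0],
    [[0,0,0.04],0],
    [[0,0,0.03],0],
    [[0,0,0.0205],0],
    [[0,0,0],0]
  ]
}}

```text
t: 1.9
tool_pos: [0.4511, -0.2784, 0.0894]
tool_rot: [-3.132, -0.162, 0.009]
contact_force: [0.6, -0.6, 0.5]
opening: 0.0856
grip_force: 0.0
```

Call:
{"api": "drive_tool", "payload": {
  "rows": [
    [[0,0,0],0],
    [[0,0,0],0],
    [[0,0,0],0],
    [[0,0,0],0],
    [[0,0,0],0],
    [[0,0,0],0],
    [[0,0,0],0],
    [[0,0,0],0]
  ],
  "jaw": 1,
  "grip_force": 25
}}

```text
t: 2.7
tool_pos: [0.4543, -0.2806, 0.0949]
tool_rot: [3.136, 0.16, 0.003]
contact_force: [-0.1, 0.5, 6.4]
opening: 0.0277
grip_force: 25.6
```

Call:
{"api": "drive_tool", "payload": {
  "rows": [
    [[0,0,-0.02],0],
    [[0,0,-0.04],0],
    [[0,0,-0.04],0],
    [[0,0,-0.04],0],
    [[0,0,-0.04],0],
    [[0,0,-0.03],0],
    [[0,0,0],0]
  ]
}}

```text
t: 3.4
tool_pos: [0.455, -0.2812, 0.3093]
tool_rot: [3.131, 0.16, 0.012]
contact_force: [0.8, -1.2, -0.0]
opening: 0.0272
grip_force: 25.0
```

```bash
python3 - <<'E'
from h import *
t=load('top')
P=lambda x,y:(150+x/3,150+y/3)
for a,b in (((28,86),(300,112)),((25,134),(350,160))):
    A=plane(t,[P(*a)],.117)[0];B=plane(t,[P(*b)],.052 if b[0]>320 else .063)[0];print(A,B,np.arctan2(A[0]-B[0],A[1]-B[1]))
d=get('wrist','w2.png');s=get('side')
o=ctrl.get_obs();print(o['t'],o['q'],o['tool_pos'],Ro.from_rotvec(o['tool_rot']).as_matrix()[:,0],o['contact_force'],o['opening'])
c=np.zeros((420,800,3),np.uint8);c[:,:560]=d['image'];c[:400,560:]=cv2.resize(s['image'][100:300,260:380],None,fx=2,fy=2);cv2.imwrite('pics/c2.png',c)
E
```

```text
[0.60306315 0.27178232 0.117     ] [0.58169993 0.03444541 0.063     ] 0.08977030055676842
[0.5604271  0.27434877 0.117     ] [ 0.53809785 -0.00964087  0.052     ] 0.07846557846586365
3.5 [-6.92725830e-01 -1.69085420e-01  1.82640283e+00 -3.28548612e-05
  1.48368846e+00  7.76180782e-01] [ 0.45346372 -0.27992628  0.30337376] [9.94813359e-01 1.01716423e-01 3.87723141e-04] [-0.55642714  0.32845719 -0.49024327] 0.027451021838423052
```

View pics/c2.png

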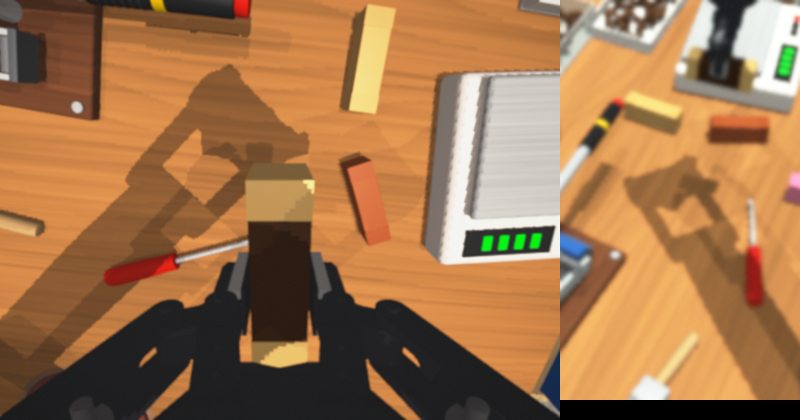

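The wrist view shows the blank held squarely between the pads, at (280,280). I'll carry it over to the lane now.

Call:
{"api": "drive_tool", "payload": {
  "rows": [
    [[0.017,-0.0464,0],0],
    [[0.017,-0.0464,0],0],
    [[0.017,-0.0464,0],0],
    [[0.017,-0.0464,0],0],
    [[0.017,-0.0464,0],0],
    [[0.017,-0.0464,0],0],
    [[0.017,-0.0464,0],0],
    [[0.017,-0.0464,0],0],
    [[0.017,-0.0464,0],0],
    [[0.017,-0.0464,0],0]
  ]
}}

```text
t: 4.5
tool_pos: [0.5745, 0.2008, 0.2998]
tool_rot: [3.136, 0.16, -0.008]
contact_force: [0.4, -1.1, -0.9]
opening: 0.0273
grip_force: 25.1
```

Call:
{"api": "drive_tool", "payload": {
  "rows": [
    [[0,0,0],-0.1386],
    [[0,0,0],-0.1386],
    [[0,0,0],-0.1386],
    [[0,0,0],-0.1386],
    [[0,0,0],-0.1386],
    [[0,0,0],-0.1386],
    [[0,0,0],-0.1386],
    [[0,0,0],-0.1386],
    [[0,0,0],-0.1386],
    [[0,0,0],-0.1386]
  ]
}}

```text
t: 5.5
tool_pos: [0.5743, 0.1986, 0.2996]
tool_rot: [-2.303, -2.132, 0.008]
contact_force: [1.0, 0.6, -1.4]
opening: 0.0273
grip_force: 25.3
```

Call:
{"api": "drive_tool", "payload": {
  "rows": [
    [[0,0,0.01],0],
    [[0,0,0.01],0],
    [[0,0,0],0]
  ]
}}

```text
t: 5.8
tool_pos: [0.5739, 0.1986, 0.279]
tool_rot: [-2.311, -2.123, 0.009]
contact_force: [-0.4, 0.1, -1.3]
opening: 0.0272
grip_force: 25.3
```

```bash
python3 - <<'E'
from h import *
d=get('wrist','w3.png')
o=ctrl.get_obs();print(o['t'],o['q'],o['tool_pos'],Ro.from_rotvec(o['tool_rot']).as_matrix(),o['contact_force'],o['opening'])
E
```

```text
5.85 [ 2.10567180e-01  3.00344871e-02  1.67575255e+00 -6.83446777e-07
  1.44060865e+00  2.95080556e-01] [0.57444925 0.19865594 0.28039968] [[ 0.08440943  0.99642009 -0.00469679]
 [ 0.99643018 -0.08441502 -0.00100456]
 [-0.00139745 -0.00459523 -0.99998847]] [0.18939258 0.10452782 0.18724686] 0.027840075472563293
```

View pics/w3.png

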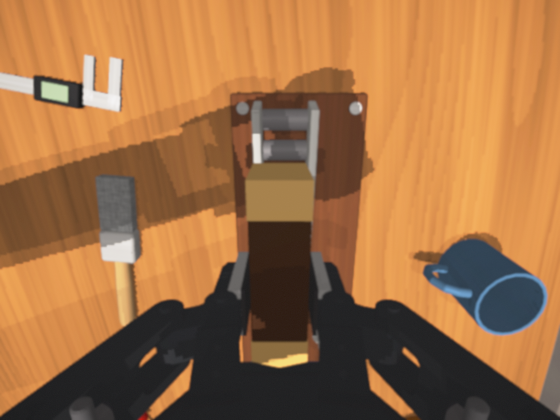

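The lane's upper end is visible at y 100–170. The left rail is at x≈253–262 and the right rail at x≈308–318, with the blank nearly in line above it.

```bash
python3 - <<'E'
from h import *
d=load('wrist');g=cv2.cvtColor(d['image'],cv2.COLOR_BGR2GRAY)
for r in (112,130,145,158): print(r,g[r,244:330].tolist())
for z in (.11,.118):
    print(z,plane(d,[(253.5,104),(318,104),(285.7,104),(285,160)],z))
E
```

```text
112 [127, 122, 112, 92, 70, 65, 79, 105, 123, 128, 125, 124, 124, 123, 121, 114, 105, 99, 92, 87, 87, 86, 86, 87, 86, 86, 87, 86, 87, 87, 87, 87, 87, 86, 87, 86, 87, 86, 87, 87, 90, 93, 98, 99, 99, 99, 99, 99, 100, 99, 99, 100, 99, 99, 99, 99, 99, 99, 99, 100, 99, 99, 100, 101, 102, 105, 117, 140, 160, 167, 167, 166, 165, 163, 149, 121, 89, 74, 71, 71, 72, 71, 70, 71, 71, 71]
130 [101, 100, 97, 96, 96, 98, 101, 109, 121, 130, 133, 132, 131, 131, 128, 121, 110, 99, 88, 81, 86, 95, 96, 95, 90, 84, 79, 73, 65, 62, 62, 61, 63, 63, 63, 62, 62, 63, 61, 63, 62, 63, 62, 62, 63, 64, 67, 71, 73, 73, 73, 74, 73, 72, 72, 72, 72, 72, 72, 71, 70, 69, 77, 90, 100, 114, 138, 159, 167, 168, 167, 166, 161, 146, 117, 86, 73, 71, 73, 72, 71, 70, 70, 71, 70, 71]
145 [101, 93, 79, 71, 66, 61, 62, 90, 147, 203, 227, 229, 228, 227, 225, 216, 177, 129, 110, 118, 129, 133, 133, 133, 133, 130, 119, 105, 96, 92, 90, 89, 88, 90, 89, 90, 89, 89, 89, 89, 89, 90, 89, 89, 88, 89, 89, 89, 89, 90, 93, 99, 102, 104, 104, 104, 104, 104, 104, 103, 104, 104, 105, 104, 111, 134, 157, 167, 169, 167, 166, 163, 149, 121, 90, 73, 72, 72, 72, 71, 71, 70, 70, 70, 71, 72]
158 [96, 85, 74, 64, 60, 60, 61, 67, 106, 170, 218, 229, 229, 228, 226, 222, 198, 152, 117, 113, 118, 118, 112, 101, 91, 84, 79, 77, 77, 78, 78, 78, 78, 78, 78, 77, 78, 78, 78, 77, 77, 78, 78, 77, 77, 78, 76, 77, 78, 77, 77, 78, 77, 77, 77, 79, 83, 86, 89, 89, 90, 91, 96, 106, 126, 150, 165, 169, 168, 167, 165, 155, 126, 86, 63, 58, 59, 61, 60, 61, 63, 67, 68, 71, 70, 71]
0.11 [[0.56062806 0.27982352 0.11      ]
 [0.60816467 0.27587221 0.11      ]
 [0.58436471 0.27781919 0.11      ]
 [0.58060821 0.23632869 0.11      ]]
0.118 [[0.56130048 0.27974932 0.118     ]
 [0.60725564 0.27592946 0.118     ]
 [0.58424746 0.27781167 0.118     ]
 [0.58061593 0.23770147 0.118     ]]
```

```bash
python3 - <<'E'
from h import *
d=load('wrist');g=cv2.cvtColor(d['image'],cv2.COLOR_BGR2GRAY)
o=ctrl.get_obs();R=Ro.from_rotvec(o['tool_rot']).as_matrix();p=o['tool_pos'];print(p)
for r in (190,210,235): print(r,g[r,238:256].tolist(),g[r,305:325].tolist())
for n,px,z in(('rail112',(285,112),.111),('rail158',(284.3,158),.101),('b190',(280.5,190),.2265),('b210',(280.5,210),.2265)):
    print(n,R.T@(plane(d,[px],z)[0]-p))
E
```

```text
[0.57444925 0.19865594 0.28039968]
190 [61, 60, 59, 59, 59, 61, 75, 104, 128, 135, 136, 135, 135, 135, 136, 135, 135, 135] [135, 135, 135, 134, 135, 135, 135, 135, 128, 108, 82, 70, 70, 71, 72, 72, 72, 71, 70, 69]
210 [72, 73, 71, 71, 71, 71, 75, 89, 112, 129, 134, 136, 135, 135, 136, 135, 135, 135] [135, 135, 134, 135, 135, 135, 133, 127, 115, 104, 102, 105, 105, 107, 109, 110, 110, 107, 106, 105]
235 [102, 104, 103, 101, 100, 101, 101, 102, 100, 86, 62, 44, 38, 39, 39, 40, 40, 39] [39, 40, 39, 40, 48, 69, 85, 92, 94, 95, 97, 98, 98, 101, 103, 104, 103, 102, 100, 99]
rail112 [0.07427344 0.003483   0.16928184]
rail158 [0.03838906 0.00332746 0.17933281]
b190 [ 0.04558838 -0.00014755  0.05383728]
b210 [ 0.03684212 -0.00012606  0.0538494 ]
```

Call:
{"api": "drive_tool", "payload": {
  "rows": [
    [[0,0.0037,0.02],0],
    [[0,0,0.025],0],
    [[0,0,0.02],0],
    [[0,0,0.007],0],
    [[0,0,0],0]
  ]
}}

```text
t: 6.35
tool_pos: [0.5785, 0.1984, 0.21]
tool_rot: [-2.311, -2.126, 0.004]
contact_force: [0.2, -0.1, -0.7]
opening: 0.0274
grip_force: 25.3
```

Call:
{"api": "drive_tool", "payload": {
  "rows": [
    [[0,0,0.003],0],
    [[0,0,0.003],0],
    [[0,0,0],0]
  ]
}}

```text
t: 6.65
tool_pos: [0.5794, 0.1987, 0.206]
tool_rot: [2.311, 2.127, 0.001]
contact_force: [-1.1, -0.2, -1.2]
opening: 0.027
grip_force: 25.3
```

Call:
{"api": "drive_tool", "payload": {
  "rows": [
    [[0,0,0.002],0],
    [[0,0,0.002],0],
    [[0,0,0],0]
  ]
}}

```text
t: 6.95
tool_pos: [0.5794, 0.1987, 0.2018]
tool_rot: [2.312, 2.127, 0.001]
contact_force: [1.6, 0.7, -0.1]
opening: 0.0273
grip_force: 25.4
```

Call:
{"api": "drive_tool", "payload": {
  "rows": [
    [[0,0,0.002],0],
    [[0,0,0.002],0],
    [[0,0,0],0]
  ]
}}

```text
t: 7.25
tool_pos: [0.5796, 0.1988, 0.1987]
tool_rot: [2.311, 2.127, 0.002]
contact_force: [-1.1, -0.0, 4.3]
opening: 0.0273
grip_force: 26.2
```

Call:
{"api": "drive_tool", "payload": {
  "rows": [
    [[0,0,0.001],0],
    [[0,0,0.001],0],
    [[0,0,0],0]
  ]
}}

```text
t: 7.55
tool_pos: [0.5796, 0.1988, 0.197]
tool_rot: [2.311, 2.127, 0.002]
contact_force: [-1.1, -0.7, 5.7]
opening: 0.0272
grip_force: 26.5
```

```bash
python3 - <<'E'
from h import *
d=get('wrist');s=get('side');t=get('top')
o=ctrl.get_obs();print(o['t'],o['tool_pos'],o['contact_force'])
c=np.zeros((420,800,3),np.uint8);c[:,:560]=d['image'];c[:300,560:]=cv2.resize(s['image'][200:320,170:266],None,fx=2.5,fy=2.5);cv2.imwrite('pics/c4.png',c)
E
```

```text
7.7 [0.57961396 0.19879083 0.19700797] [-2.4075268  -0.89145708  6.08851621]
```

View pics/c4.png

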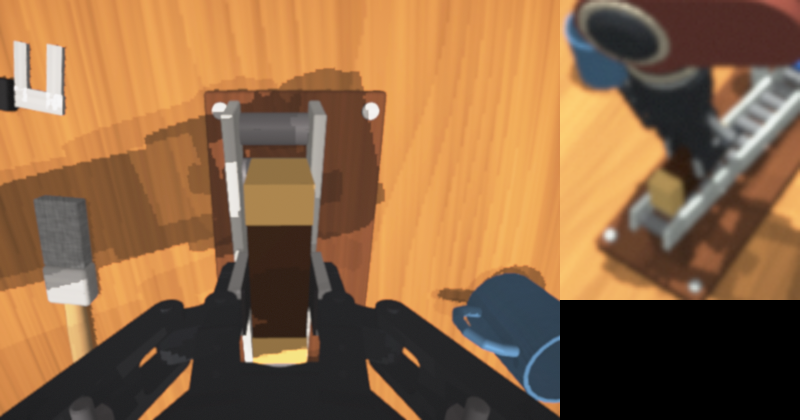

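The blank sits between the rails: its end face is at x≈249–308 and the rails' inner faces are at 243 and 311. Its upper end is touching the rollers, so I'll lower it further and let it pivot onto the slope.

Call:
{"api": "drive_tool", "payload": {
  "rows": [
    [[0,0,0.0015],0],
    [[0,0,0.0015],0],
    [[0,0,0],0]
  ]
}}

```text
t: 8.0
tool_pos: [0.5796, 0.1987, 0.1941]
tool_rot: [2.311, 2.127, 0.002]
contact_force: [-2.3, -1.9, 6.6]
opening: 0.0275
grip_force: 26.8
```

Call:
{"api": "drive_tool", "payload": {
  "rows": [
    [[0,0,0.0015],0],
    [[0,0,0.0015],0],
    [[0,0,0],0]
  ]
}}

```text
t: 8.3
tool_pos: [0.5797, 0.1985, 0.1912]
tool_rot: [2.311, 2.127, 0.001]
contact_force: [-3.0, -2.5, 6.6]
opening: 0.0272
grip_force: 27.3
```

Call:
{"api": "drive_tool", "payload": {
  "rows": [
    [[0,-0.001,0.001],0],
    [[0,0,0.001],0],
    [[0,0,0],0]
  ]
}}

```text
t: 8.6
tool_pos: [0.5795, 0.1985, 0.1909]
tool_rot: [2.31, 2.126, 0.004]
contact_force: [-3.6, -3.6, 11.6]
opening: 0.0276
grip_force: 27.9
```

Call:
{"api": "drive_tool", "payload": {
  "rows": [
    [[0,0,0.001],0],
    [[0,0,0],0],
    [[0,0,0],0]
  ]
}}

```text
t: 8.9
tool_pos: [0.5795, 0.1985, 0.1909]
tool_rot: [2.31, 2.126, 0.003]
contact_force: [-6.1, -3.3, 15.8]
opening: 0.0276
grip_force: 28.4
```

Call:
{"api": "drive_tool", "payload": {
  "rows": [
    [[0,0,0.001],0],
    [[0,0,0],0],
    [[0,0,0],0]
  ]
}}

```text
t: 9.2
tool_pos: [0.5796, 0.1985, 0.1909]
tool_rot: [2.31, 2.126, 0.003]
contact_force: [-7.4, -5.2, 20.3]
opening: 0.0272
grip_force: 29.0
```

```bash
python3 - <<'E'
from h import *
d=get('wrist');s=get('side')
o=ctrl.get_obs();print(o['t'],o['tool_pos'],o['contact_force'])
c=np.zeros((420,800,3),np.uint8);c[:,:560]=d['image'];c[:300,560:]=cv2.resize(s['image'][200:320,170:266],None,fx=2.5,fy=2.5);cv2.imwrite('pics/c5.png',c)
E
```

```text
9.3 [0.57952643 0.19847319 0.19084099] [-8.69565985 -4.2679668  19.54282706]
```

View pics/c5.png

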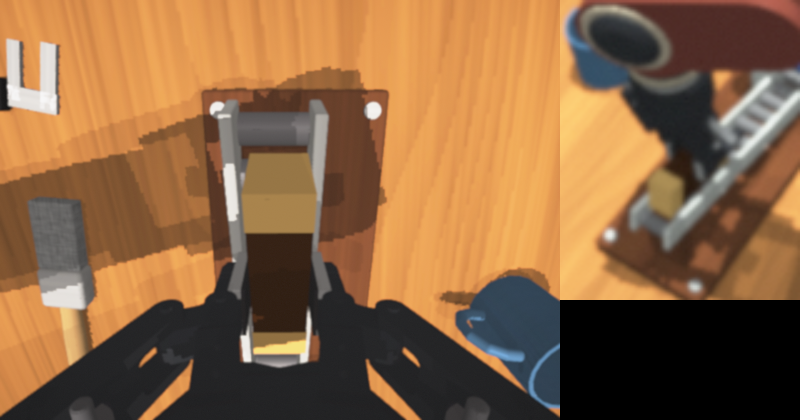

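The force has gone to 20 N with the tool stopped. The blank is almost flat on the slope and the fingertips are probably on the rails. I'll relieve the press and then let go.

Call:
{"api": "drive_tool", "payload": {
  "rows": [
    [[0,-0.001,-0.001],0],
    [[0,0,-0.001],0],
    [[0,0,-0.001],0],
    [[0,0,0],0]
  ]
}}

```text
t: 9.7
tool_pos: [0.579, 0.1986, 0.191]
tool_rot: [2.31, 2.124, 0.007]
contact_force: [2.0, -2.8, 8.0]
opening: 0.0271
grip_force: 27.4
```

Call:
{"api": "drive_tool", "payload": {
  "rows": [
    [[0,0,0],0],
    [[0,0,0],0],
    [[0,0,0],0],
    [[0,0,0],0],
    [[0,0,0],0],
    [[0,0,0],0],
    [[0,0,0],0],
    [[0,0,0],0]
  ],
  "jaw": 0
}}

```text
t: 10.5
tool_pos: [0.5772, 0.1988, 0.1884]
tool_rot: [-2.312, -2.127, 0.0]
contact_force: [0.3, 0.1, 0.4]
opening: 0.0852
grip_force: 0.0
```

Call:
{"api": "drive_tool", "payload": {
  "rows": [
    [[0,0,-0.015],0],
    [[0,0,-0.03],0],
    [[0,0,-0.03],0],
    [[0,0,-0.03],0],
    [[0,0,-0.03],0],
    [[0.03,0,0],0],
    [[0.04,0,0],0],
    [[0,0,0],0]
  ]
}}

```text
t: 11.3
tool_pos: [0.5828, 0.2718, 0.3252]
tool_rot: [-2.307, -2.131, -0.005]
contact_force: [-0.2, -0.2, -0.2]
opening: 0.0853
grip_force: 0.0
```

```bash
python3 - <<'E'
from h import *
d=get('wrist');s=get('side');t=get('top')
o=ctrl.get_obs();print(o['t'],o['tool_pos'],o['contact_force'])
c=np.zeros((600,800,3),np.uint8);c[:300,:400]=cv2.resize(d['image'],(400,300));c[:300,400:]=cv2.resize(s['image'][190:310,180:340],None,fx=2.5,fy=2.5);c[300:]=cv2.resize(t['image'][150:225,150:350],None,fx=4,fy=4,interpolation=cv2.INTER_CUBIC);cv2.imwrite('pics/c6.png',c)
E
```

```text
11.45 [0.58291465 0.26834473 0.32402218] [-0.02971777 -0.60737143 -0.84001428]
```

View pics/c6.png

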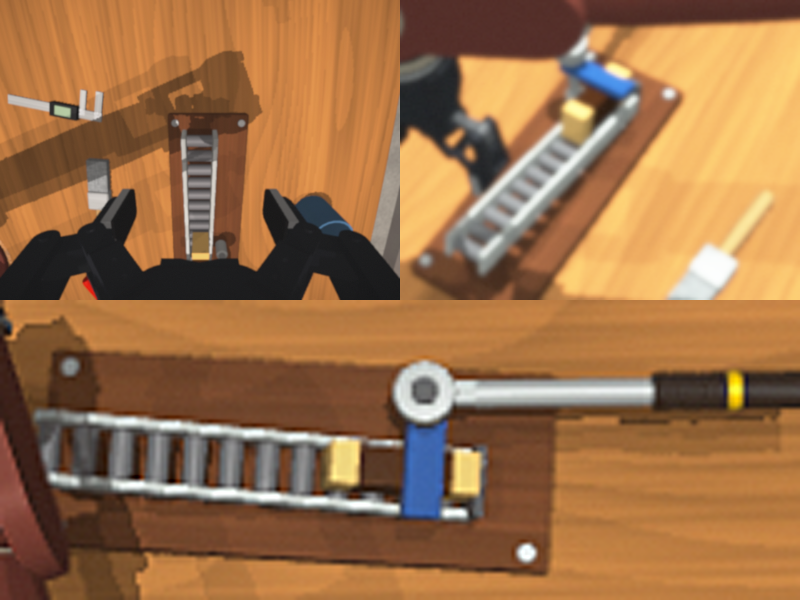

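The blank has run home under the strap: its lower end is against the stop at (482,475), with the strap across it at (424,470). Next is the wrench, so I'll shut the fingers and go to the far side of the handle.

Call:
{"api": "drive_tool", "payload": {
  "rows": [
    [[-0.0446,0.0105,0],0],
    [[-0.0446,0.0105,0],0],
    [[-0.0446,0.0105,0],0],
    [[-0.0446,0.0105,0],0],
    [[-0.0446,0.0105,0],0],
    [[-0.0446,0.0105,0],0],
    [[-0.0446,0.0105,0],0],
    [[-0.0446,0.0105,0],0],
    [[-0.0446,0.0105,0],0],
    [[-0.0446,0.0105,0],0]
  ],
  "jaw": 1
}}

```text
t: 12.45
tool_pos: [0.6498, -0.1877, 0.3239]
tool_rot: [2.313, 2.125, -0.0]
contact_force: [0.7, -0.1, -0.2]
opening: 0.0005
grip_force: 0.0
```

Call:
{"api": "drive_tool", "payload": {
  "rows": [
    [[0,0,0],0.15],
    [[0,0,0],0.15],
    [[0,0,0],0.15],
    [[0,0,0],0.15],
    [[0,0,0],0.15],
    [[0,0,0],0.15],
    [[0,0,0],0.15],
    [[0,0,0],0.15],
    [[0,0,0],0.15],
    [[0,0,0],0.15]
  ]
}}

```text
t: 13.45
tool_pos: [0.6498, -0.1859, 0.3237]
tool_rot: [3.141, -0.032, -0.0]
contact_force: [-0.8, -0.4, 0.4]
opening: -0.0002
grip_force: 0.0
```

```bash
python3 - <<'E'
from h import *
d=get('wrist','w7.png')
o=ctrl.get_obs();R=Ro.from_rotvec(o['tool_rot']).as_matrix();p=o['tool_pos'];print(o['t'],o['q'],p,np.arctan2(R[1,0],R[0,0]),o['opening'])
h=cv2.cvtColor(d['image'],cv2.COLOR_BGR2HSV)
m=cv2.inRange(h,(22,150,120),(35,255,255));k,_,st,ce=cv2.connectedComponentsWithStats(m)
for i in range(1,k):
    if st[i,4]>20: print(st[i],ce[i],plane(d,[ce[i]],.1465),R.T@(plane(d,[ce[i]],.1465)[0]-p))
E
```

```text
13.5 [-3.88415710e-01  1.60008374e-01  1.46458535e+00 -3.25608460e-04
  1.51715747e+00  1.20609533e+00] [ 0.64981104 -0.18580606  0.3236964 ] -0.02369726339762414 -0.0001551299215338584
[274 236  10  17 144] [278.77083333 243.91666667] [[ 0.61324415 -0.18551707  0.1465    ]] [-0.03651668  0.00053374  0.17720619]
```

View pics/w7.png

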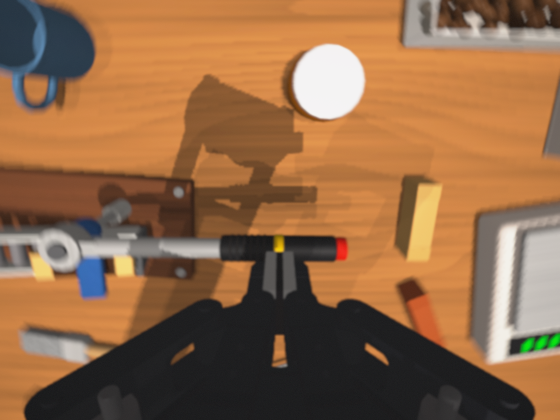

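The wrist view shows the ring at (279,245) just ahead of the shut fingers, with the handle square to the tool. The jar lid is at (328,82), well clear. I'll go down beside the handle.

Call:
{"api": "drive_tool", "payload": {
  "rows": [
    [[0,0,0.04],0],
    [[0,0,0.04],0],
    [[0,0,0.035],0],
    [[0,0,0.02],0],
    [[0,0,0],0],
    [[0,0,0],0]
  ]
}}

```text
t: 14.1
tool_pos: [0.6505, -0.1853, 0.189]
tool_rot: [3.141, -0.018, 0.0]
contact_force: [0.8, -0.5, 0.3]
opening: -0.0003
grip_force: 0.0
```

Call:
{"api": "drive_tool", "payload": {
  "rows": [
    [[-0.005,0,0],0],
    [[-0.005,0,0],0],
    [[-0.003,0,0],0],
    [[-0.002,0,0],0],
    [[0,0,0],0]
  ]
}}

```text
t: 14.6
tool_pos: [0.6354, -0.1845, 0.1888]
tool_rot: [3.141, -0.019, 0.001]
contact_force: [0.3, -0.6, -0.7]
opening: 0.0
grip_force: 0.0
```

Call:
{"api": "drive_tool", "payload": {
  "rows": [
    [[-0.002,0,0],0],
    [[-0.002,0,0],0],
    [[0,0,0],0]
  ]
}}

```text
t: 14.9
tool_pos: [0.6314, -0.1844, 0.1883]
tool_rot: [-3.141, 0.019, 0.0]
contact_force: [0.5, -0.6, 0.6]
opening: 0.0004
grip_force: 0.0
```

Call:
{"api": "drive_tool", "payload": {
  "rows": [
    [[-0.002,0,0],0],
    [[-0.002,0,0],0],
    [[0,0,0],0]
  ]
}}

```text
t: 15.2
tool_pos: [0.6275, -0.1843, 0.1884]
tool_rot: [-3.141, 0.019, -0.0]
contact_force: [0.6, -0.3, -0.0]
opening: -0.0002
grip_force: 0.1
```

Call:
{"api": "drive_tool", "payload": {
  "rows": [
    [[-0.002,0,0],0],
    [[-0.002,0,0],0],
    [[0,0,0],0]
  ]
}}

```text
t: 15.5
tool_pos: [0.6244, -0.1844, 0.1892]
tool_rot: [3.141, -0.019, 0.005]
contact_force: [4.9, -0.4, -0.2]
opening: -0.0003
grip_force: 2.5
```

Call:
{"api": "drive_tool", "payload": {
  "rows": [
    [[-0.004,0.0005,0],0.02],
    [[-0.004,0.0005,0],0.02],
    [[-0.004,0.0005,0],0.02],
    [[-0.004,0.0005,0],0.02],
    [[-0.004,0.0005,0],0.02],
    [[-0.004,0.0005,0],0.02],
    [[-0.004,0.0005,0],0.02],
    [[-0.004,0.0005,0],0.02],
    [[-0.004,0.0005,0],0.02],
    [[-0.004,0.0005,0],0.02]
  ]
}}

```text
t: 16.5
tool_pos: [0.5842, -0.1845, 0.1889]
tool_rot: [-3.122, 0.334, -0.004]
contact_force: [5.9, 2.1, -0.7]
opening: -0.0001
grip_force: 2.5
```

Call:
{"api": "drive_tool", "payload": {
  "rows": [
    [[-0.004,0.0005,0],0.02],
    [[-0.004,0.0005,0],0.02],
    [[-0.004,0.0005,0],0.02],
    [[-0.004,0.0005,0],0.02],
    [[-0.004,0.0005,0],0.02],
    [[-0.004,0.0005,0],0.02],
    [[-0.002,0.0002,0],0.01],
    [[-0.002,0.0002,0],0.01]
  ]
}}

```text
t: 17.3
tool_pos: [0.5564, -0.1805, 0.1891]
tool_rot: [-3.092, 0.551, -0.005]
contact_force: [5.6, 1.7, -1.2]
opening: 0.0001
grip_force: 2.4
```

Call:
{"api": "drive_tool", "payload": {
  "rows": [
    [[-0.001,0.0001,0],0.005],
    [[0,0,0],0]
  ]
}}

```text
t: 17.5
tool_pos: [0.5554, -0.1802, 0.189]
tool_rot: [-3.09, 0.558, -0.004]
contact_force: [5.0, 1.2, 0.9]
opening: -0.0
grip_force: 2.2
```

Call:
{"api": "drive_tool", "payload": {
  "rows": [
    [[-0.001,0.0001,0],0.005],
    [[0,0,0],0]
  ]
}}

```text
t: 17.7
tool_pos: [0.5545, -0.1801, 0.1891]
tool_rot: [-3.089, 0.566, -0.004]
contact_force: [6.3, 1.6, -0.2]
opening: 0.0001
grip_force: 2.3
```

Call:
{"api": "drive_tool", "payload": {
  "rows": [
    [[-0.001,0.0001,0],0.005],
    [[0,0,0],0]
  ]
}}

```text
t: 17.9
tool_pos: [0.5535, -0.1798, 0.1891]
tool_rot: [-3.088, 0.574, -0.004]
contact_force: [5.1, 1.7, -0.5]
opening: -0.0004
grip_force: 2.3
```

Call:
{"api": "drive_tool", "payload": {
  "rows": [
    [[-0.002,0.0002,0],0.01],
    [[-0.002,0.0002,0],0.01],
    [[-0.002,0.0002,0],0.01],
    [[0,0,0],0]
  ]
}}

```text
t: 18.3
tool_pos: [0.5476, -0.1782, 0.189]
tool_rot: [-3.079, 0.62, -0.004]
contact_force: [4.7, 0.7, -0.2]
opening: 0.0001
grip_force: 2.2
```

Call:
{"api": "drive_tool", "payload": {
  "rows": [
    [[-0.001,0.0001,0],0.005],
    [[0,0,0],0]
  ]
}}

```text
t: 18.5
tool_pos: [0.5467, -0.1779, 0.1891]
tool_rot: [-3.077, 0.628, -0.005]
contact_force: [4.8, 1.5, 0.1]
opening: 0.0002
grip_force: 2.3
```

Call:
{"api": "drive_tool", "payload": {
  "rows": [
    [[-0.001,0.0001,0],0.005],
    [[0,0,0],0]
  ]
}}

```text
t: 18.7
tool_pos: [0.5458, -0.1777, 0.1891]
tool_rot: [-3.076, 0.635, -0.005]
contact_force: [5.9, 1.6, -0.7]
opening: 0.0003
grip_force: 2.3
```

Call:
{"api": "drive_tool", "payload": {
  "rows": [
    [[-0.001,0.0001,0],0.005],
    [[0,0,0],0]
  ]
}}

```text
t: 18.9
tool_pos: [0.5449, -0.1773, 0.1891]
tool_rot: [-3.074, 0.643, -0.005]
contact_force: [5.9, 2.1, 0.3]
opening: 0.0002
grip_force: 2.3
```

Call:
{"api": "drive_tool", "payload": {
  "rows": [
    [[-0.001,0.0001,0],0.005],
    [[0,0,0],0]
  ]
}}

```text
t: 19.1
tool_pos: [0.5439, -0.177, 0.1891]
tool_rot: [-3.072, 0.651, -0.005]
contact_force: [5.5, 0.4, -0.7]
opening: 0.0002
grip_force: 2.3
```

Call:
{"api": "drive_tool", "payload": {
  "rows": [
    [[-0.001,0.0001,0],0.005],
    [[0,0,0],0]
  ]
}}

```text
t: 19.3
tool_pos: [0.543, -0.1767, 0.1891]
tool_rot: [-3.071, 0.658, -0.005]
contact_force: [6.0, 1.1, 0.7]
opening: 0.0
grip_force: 2.3
```

Call:
{"api": "drive_tool", "payload": {
  "rows": [
    [[-0.001,0.0001,0],0.005],
    [[0,0,0],0]
  ]
}}

```text
t: 19.5
tool_pos: [0.542, -0.1764, 0.1891]
tool_rot: [-3.069, 0.666, -0.005]
contact_force: [6.4, 1.2, 0.2]
opening: 0.0001
grip_force: 2.3
```

Call:
{"api": "drive_tool", "payload": {
  "rows": [
    [[-0.001,0.0001,0],0.005],
    [[0,0,0],0]
  ]
}}

```text
t: 19.7
tool_pos: [0.5411, -0.1761, 0.1891]
tool_rot: [-3.067, 0.674, -0.005]
contact_force: [6.4, 1.4, -0.3]
opening: 0.0001
grip_force: 2.3
```

Call:
{"api": "drive_tool", "payload": {
  "rows": [
    [[-0.001,0.0001,0],0.005],
    [[0,0,0],0]
  ]
}}

```text
t: 19.9
tool_pos: [0.5401, -0.1758, 0.1891]
tool_rot: [-3.066, 0.681, -0.005]
contact_force: [5.9, 1.3, -0.3]
opening: 0.0002
grip_force: 2.3
```

Call:
{"api": "drive_tool", "payload": {
  "rows": [
    [[-0.001,0.0001,0],0.005],
    [[0,0,0],0]
  ]
}}

```text
t: 20.1
tool_pos: [0.5392, -0.1754, 0.1891]
tool_rot: [-3.064, 0.689, -0.005]
contact_force: [6.9, 1.3, -0.9]
opening: 0.0002
grip_force: 2.3
```

Call:
{"api": "drive_tool", "payload": {
  "rows": [
    [[-0.001,0.0001,0],0.005],
    [[0,0,0],0]
  ]
}}

```text
t: 20.3
tool_pos: [0.5383, -0.1751, 0.1892]
tool_rot: [-3.062, 0.697, -0.005]
contact_force: [7.0, 1.2, -0.7]
opening: -0.0001
grip_force: 2.3
```

Call:
{"api": "drive_tool", "payload": {
  "rows": [
    [[-0.001,0.0001,0],0.005],
    [[0,0,0],0]
  ]
}}

```text
t: 20.5
tool_pos: [0.5373, -0.1748, 0.1891]
tool_rot: [-3.061, 0.704, -0.005]
contact_force: [5.9, 0.8, -0.5]
opening: 0.0001
grip_force: 2.3
```

Call:
{"api": "drive_tool", "payload": {
  "rows": [
    [[-0.001,0.0001,0],0.005],
    [[0,0,0],0]
  ]
}}

```text
t: 20.7
tool_pos: [0.5364, -0.1745, 0.1892]
tool_rot: [-3.059, 0.712, -0.005]
contact_force: [5.4, -0.1, -0.6]
opening: 0.0
grip_force: 2.3
```

Call:
{"api": "drive_tool", "payload": {
  "rows": [
    [[-0.001,0.0001,0],0.005],
    [[0,0,0],0]
  ]
}}

```text
t: 20.9
tool_pos: [0.5354, -0.1741, 0.1892]
tool_rot: [-3.057, 0.72, -0.005]
contact_force: [6.7, 1.4, -1.0]
opening: -0.0002
grip_force: 2.3
```

Call:
{"api": "drive_tool", "payload": {
  "rows": [
    [[-0.001,0.0001,0],0.005],
    [[0,0,0],0]
  ]
}}

```text
t: 21.1
tool_pos: [0.5345, -0.1738, 0.1892]
tool_rot: [-3.055, 0.727, -0.005]
contact_force: [5.5, 1.4, -0.2]
opening: -0.0002
grip_force: 2.3
```

Call:
{"api": "drive_tool", "payload": {
  "rows": [
    [[-0.001,0.0001,0],0.005],
    [[0,0,0],0]
  ]
}}

```text
t: 21.3
tool_pos: [0.5336, -0.1734, 0.1892]
tool_rot: [-3.053, 0.735, -0.005]
contact_force: [5.3, 0.8, -0.6]
opening: -0.0002
grip_force: 2.3
```

Call:
{"api": "drive_tool", "payload": {
  "rows": [
    [[-0.001,0.0001,0],0.005],
    [[0,0,0],0]
  ]
}}

```text
t: 21.5
tool_pos: [0.5326, -0.173, 0.1892]
tool_rot: [-3.051, 0.743, -0.005]
contact_force: [6.6, 1.7, -0.1]
opening: -0.0001
grip_force: 2.3
```

Call:
{"api": "drive_tool", "payload": {
  "rows": [
    [[-0.001,0.0001,0],0.005],
    [[0,0,0],0]
  ]
}}

```text
t: 21.7
tool_pos: [0.5317, -0.1727, 0.1892]
tool_rot: [-3.05, 0.75, -0.005]
contact_force: [5.8, 1.1, -1.2]
opening: -0.0
grip_force: 2.3
```

Call:
{"api": "drive_tool", "payload": {
  "rows": [
    [[-0.001,0.0001,0],0.005],
    [[0,0,0],0]
  ]
}}

```text
t: 21.9
tool_pos: [0.5308, -0.1723, 0.1892]
tool_rot: [-3.048, 0.758, -0.005]
contact_force: [5.1, 1.7, -0.6]
opening: 0.0003
grip_force: 2.3
```

Call:
{"api": "drive_tool", "payload": {
  "rows": [
    [[-0.001,0.0001,0],0.005],
    [[0,0,0],0]
  ]
}}

```text
t: 22.1
tool_pos: [0.5299, -0.172, 0.1892]
tool_rot: [-3.046, 0.766, -0.005]
contact_force: [6.7, 0.8, -0.6]
opening: -0.0002
grip_force: 2.4
```

Call:
{"api": "drive_tool", "payload": {
  "rows": [
    [[-0.001,0.0001,0],0.005],
    [[0,0,0],0]
  ]
}}

```text
t: 22.3
tool_pos: [0.5289, -0.1716, 0.1892]
tool_rot: [-3.044, 0.773, -0.005]
contact_force: [6.4, -0.3, -0.1]
opening: -0.0
grip_force: 2.4
```

Call:
{"api": "drive_tool", "payload": {
  "rows": [
    [[-0.001,0.0001,0],0.005],
    [[0,0,0],0]
  ]
}}

```text
t: 22.5
tool_pos: [0.528, -0.1712, 0.1892]
tool_rot: [-3.042, 0.781, -0.005]
contact_force: [6.5, 1.3, -0.1]
opening: -0.0
grip_force: 2.4
```

Call:
{"api": "drive_tool", "payload": {
  "rows": [
    [[-0.001,0.0001,0],0.005],
    [[0,0,0],0]
  ]
}}

```text
t: 22.7
tool_pos: [0.5271, -0.1708, 0.1892]
tool_rot: [-3.04, 0.788, -0.005]
contact_force: [6.5, 1.3, -0.0]
opening: -0.0
grip_force: 2.4
```

Call:
{"api": "drive_tool", "payload": {
  "rows": [
    [[-0.001,0.0001,0],0.005],
    [[0,0,0],0]
  ]
}}

```text
t: 22.9
tool_pos: [0.5262, -0.1704, 0.1892]
tool_rot: [-3.038, 0.796, -0.005]
contact_force: [5.4, 0.8, -0.6]
opening: -0.0002
grip_force: 2.4
```

Call:
{"api": "drive_tool", "payload": {
  "rows": [
    [[-0.001,0.0001,0],0.005],
    [[0,0,0],0]
  ]
}}

```text
t: 23.1
tool_pos: [0.5253, -0.17, 0.1893]
tool_rot: [-3.036, 0.804, -0.006]
contact_force: [6.2, 1.6, -0.4]
opening: -0.0002
grip_force: 2.4
```

Call:
{"api": "drive_tool", "payload": {
  "rows": [
    [[-0.001,0.0001,0],0.005],
    [[0,0,0],0]
  ]
}}

```text
t: 23.3
tool_pos: [0.5243, -0.1696, 0.1893]
tool_rot: [-3.034, 0.811, -0.006]
contact_force: [6.2, 0.2, 0.0]
opening: -0.0002
grip_force: 2.4
```

Call:
{"api": "drive_tool", "payload": {
  "rows": [
    [[-0.001,0.0001,0],0.005],
    [[0,0,0],0]
  ]
}}

```text
t: 23.5
tool_pos: [0.5234, -0.1692, 0.1892]
tool_rot: [-3.032, 0.819, -0.006]
contact_force: [6.0, 1.6, -0.8]
opening: -0.0001
grip_force: 2.4
```

Call:
{"api": "drive_tool", "payload": {
  "rows": [
    [[-0.001,0.0001,0],0.005],
    [[0,0,0],0]
  ]
}}

```text
t: 23.7
tool_pos: [0.5225, -0.1688, 0.1892]
tool_rot: [-3.03, 0.826, -0.005]
contact_force: [5.4, 0.5, -0.2]
opening: -0.0
grip_force: 2.4
```

Call:
{"api": "drive_tool", "payload": {
  "rows": [
    [[-0.001,0.0001,0],0.005],
    [[0,0,0],0]
  ]
}}

```text
t: 23.9
tool_pos: [0.5216, -0.1684, 0.1893]
tool_rot: [-3.028, 0.834, -0.006]
contact_force: [6.3, 1.2, -0.7]
opening: 0.0001
grip_force: 2.4
```

Call:
{"api": "drive_tool", "payload": {
  "rows": [
    [[-0.001,0.0001,0],0.005],
    [[0,0,0],0]
  ]
}}

```text
t: 24.1
tool_pos: [0.5209, -0.1681, 0.1894]
tool_rot: [-3.026, 0.842, -0.007]
contact_force: [6.9, 0.4, -0.4]
opening: 0.0
grip_force: 2.7
```

The grip reading rose to 2.7 and the tool is lagging, so the bolt is going solid. I'll take it step by step.

Call:
{"api": "drive_tool", "payload": {
  "rows": [
    [[-0.001,0.0001,0],0.005],
    [[0,0,0],0]
  ]
}}

```text
t: 24.3
tool_pos: [0.5202, -0.1678, 0.1895]
tool_rot: [-3.024, 0.849, -0.008]
contact_force: [7.7, 0.0, -0.5]
opening: 0.0003
grip_force: 3.0
```

Call:
{"api": "drive_tool", "payload": {
  "rows": [
    [[-0.001,0.0001,0],0.005],
    [[0,0,0],0]
  ]
}}

```text
t: 24.5
tool_pos: [0.5195, -0.1675, 0.1897]
tool_rot: [-3.022, 0.857, -0.009]
contact_force: [7.9, -0.3, -0.8]
opening: 0.0004
grip_force: 3.4
```

Call:
{"api": "drive_tool", "payload": {
  "rows": [
    [[-0.001,0.0001,0],0.005],
    [[0,0,0],0]
  ]
}}

```text
t: 24.7
tool_pos: [0.5188, -0.1672, 0.1899]
tool_rot: [-3.02, 0.864, -0.011]
contact_force: [9.1, -0.3, -0.8]
opening: -0.0004
grip_force: 3.8
```

Call:
{"api": "drive_tool", "payload": {
  "rows": [
    [[-0.001,0.0001,0],0.005],
    [[0,0,0],0]
  ]
}}

```text
t: 24.9
tool_pos: [0.5181, -0.1669, 0.1901]
tool_rot: [-3.018, 0.872, -0.012]
contact_force: [9.5, -1.7, -0.4]
opening: -0.0002
grip_force: 4.2
```

Call:
{"api": "drive_tool", "payload": {
  "rows": [
    [[-0.001,0.0001,0],0.005],
    [[0,0,0],0]
  ]
}}

```text
t: 25.1
tool_pos: [0.5173, -0.1665, 0.1901]
tool_rot: [-3.016, 0.88, -0.012]
contact_force: [9.2, -2.2, -1.1]
opening: 0.0002
grip_force: 4.4
```

Call:
{"api": "drive_tool", "payload": {
  "rows": [
    [[-0.001,0.0001,0],0.005],
    [[0,0,0],0]
  ]
}}

```text
t: 25.3
tool_pos: [0.5163, -0.166, 0.1901]
tool_rot: [-3.014, 0.887, -0.012]
contact_force: [9.5, -0.8, -1.3]
opening: -0.0003
grip_force: 4.3
```

Call:
{"api": "drive_tool", "payload": {
  "rows": [
    [[-0.001,0.0001,0],0.005],
    [[0,0,0],0]
  ]
}}

```text
t: 25.5
tool_pos: [0.5154, -0.1655, 0.1901]
tool_rot: [-3.011, 0.895, -0.012]
contact_force: [9.4, -1.4, -0.9]
opening: 0.0003
grip_force: 4.2
```

Call:
{"api": "drive_tool", "payload": {
  "rows": [
    [[-0.001,0.0001,0],0.005],
    [[0,0,0],0]
  ]
}}

```text
t: 25.7
tool_pos: [0.5144, -0.165, 0.19]
tool_rot: [-3.009, 0.902, -0.011]
contact_force: [8.8, -1.0, -1.2]
opening: -0.0002
grip_force: 4.0
```

Call:
{"api": "drive_tool", "payload": {
  "rows": [
    [[-0.001,0.0001,0],0.005],
    [[0,0,0],0]
  ]
}}

```text
t: 25.9
tool_pos: [0.5134, -0.1645, 0.1899]
tool_rot: [-3.007, 0.91, -0.011]
contact_force: [9.5, -1.4, -0.0]
opening: 0.0001
grip_force: 3.9
```

Call:
{"api": "drive_tool", "payload": {
  "rows": [
    [[-0.001,0.0001,0],0.005],
    [[0,0,0],0]
  ]
}}

```text
t: 26.1
tool_pos: [0.5125, -0.164, 0.1899]
tool_rot: [-3.004, 0.917, -0.01]
contact_force: [8.5, -1.6, 0.7]
opening: 0.0003
grip_force: 3.7
```

Call:
{"api": "drive_tool", "payload": {
  "rows": [
    [[-0.001,0.0001,0],0.005],
    [[0,0,0],0]
  ]
}}

```text
t: 26.3
tool_pos: [0.5115, -0.1635, 0.1898]
tool_rot: [-3.002, 0.925, -0.01]
contact_force: [8.4, -0.5, -1.3]
opening: -0.0003
grip_force: 3.6
```

Call:
{"api": "drive_tool", "payload": {
  "rows": [
    [[-0.001,0.0001,0],0.005],
    [[0,0,0],0]
  ]
}}

```text
t: 26.5
tool_pos: [0.5106, -0.163, 0.1898]
tool_rot: [-3.0, 0.932, -0.009]
contact_force: [8.2, 0.2, -0.2]
opening: 0.0
grip_force: 3.5
```

Call:
{"api": "drive_tool", "payload": {
  "rows": [
    [[-0.001,0.0001,0],0.005],
    [[-0.001,0.0001,0],0.005],
    [[0,0,0],0]
  ]
}}

```text
t: 26.8
tool_pos: [0.5086, -0.1619, 0.1896]
tool_rot: [-2.995, 0.947, -0.008]
contact_force: [7.2, 0.5, -1.4]
opening: -0.0003
grip_force: 3.2
```

Call:
{"api": "drive_tool", "payload": {
  "rows": [
    [[-0.001,0.0001,0],0.005],
    [[-0.001,0.0001,0],0.005],
    [[0,0,0],0]
  ]
}}

```text
t: 27.1
tool_pos: [0.5067, -0.1608, 0.1895]
tool_rot: [-2.99, 0.962, -0.008]
contact_force: [7.2, -0.6, -0.3]
opening: -0.0001
grip_force: 2.9
```

The push has fallen steadily over 12 mm since its peak, which puts the bend at about 0.07–0.08 rad. That is past the click, so I'll back off now.

Call:
{"api": "drive_tool", "payload": {
  "rows": [
    [[0.003,0,0],0],
    [[0.004,0,0],0],
    [[0.004,0,0],0],
    [[0.004,0,0],0],
    [[0.005,0,0],0],
    [[0.01,0,0],0],
    [[0.015,0,0],0],
    [[0.015,0,0],0],
    [[0,0,0],0],
    [[0,0,0],0]
  ]
}}

```text
t: 28.1
tool_pos: [0.5538, -0.1957, 0.1879]
tool_rot: [-2.991, 0.962, 0.003]
contact_force: [-0.6, 0.2, -0.6]
opening: 0.0001
grip_force: 0.0
```

Call:
{"api": "drive_tool", "payload": {
  "rows": [
    [[0,0,-0.03],0],
    [[0,0,-0.04],0],
    [[0,0,-0.04],0],
    [[0,0,-0.03],0],
    [[0,0.03,0],0],
    [[0,0.03,0],0],
    [[0,0.03,0],0],
    [[0,0,0],0],
    [[0,0,0],0],
    [[0,0,0],0]
  ]
}}

```text
t: 29.1
tool_pos: [0.5018, -0.268, 0.3282]
tool_rot: [-2.991, 0.961, 0.001]
contact_force: [-0.0, 0.5, -0.1]
opening: 0.0001
grip_force: 0.0
```

```bash
python3 - <<'E'
from h import *
d=get('wrist');s=get('side');t=get('top')
o=ctrl.get_obs();print(o['t'],o['tool_pos'],o['contact_force'])
for n,dd in (('top',t),('side',s)):
    h=cv2.cvtColor(dd['image'],cv2.COLOR_BGR2HSV);m=cv2.inRange(h,(22,180,150),(35,255,255));k,_,st,ce=cv2.connectedComponentsWithStats(m);print(n,[ce[i] for i in range(1,k) if st[i,4]>8])
    if n=='top':
        for i in range(1,k):
            if st[i,4]>8:
                w=plane(dd,[ce[i]],.1465)[0];print(w,np.arctan2(-(w[0]-.6067),-(w[1]-.016)))
c=np.zeros((600,800,3),np.uint8);c[:300,:400]=cv2.resize(t['image'][80:290,140:420],(400,300));c[:300,400:]=cv2.resize(s['image'][140:290,200:400],(400,300));c[300:]=cv2.resize(t['image'][150:225,150:350],None,fx=4,fy=4,interpolation=cv2.INTER_CUBIC);cv2.imwrite('pics/c8.png',c)
E
```

```text
29.25 [ 0.50208579 -0.26796118  0.32830605] [-0.31686448  0.37222935 -0.40942646]
top [array([323.  , 212.55])]
[ 0.49865902 -0.15303506  0.1465    ] 0.5687192679188081
side [array([308.16666667, 179.83333333])]
```

View pics/c8.png

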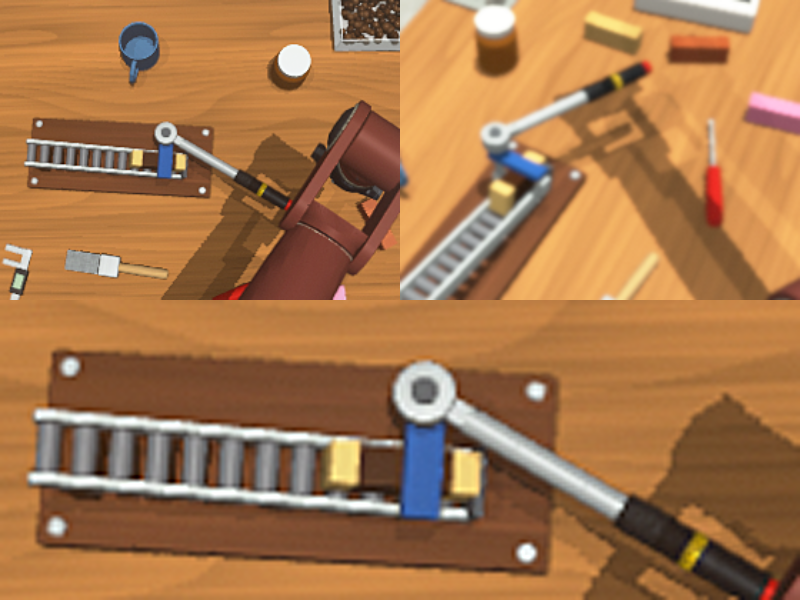

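The handle has sprung back straight, with the ring now at (323,213) in the full top view. The blank is home under the strap, the bystanders are unmoved and the arm is clear, so I'll hand the job in.

```bash
python3 -c "
from station import ctrl
print(ctrl.finish_job())"
```

```text
the job is handed in; nothing more can be done
None
```

The job is handed in: the blank ran home under the strap to the end stop, and I pushed the wrench through its break-over (bend about 0.07 rad, worked out from the push force and how far the handle moved, since the joint gives no reading) and backed off so the handle sprang back; nothing else appeared to have moved in the last pictures.

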